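Park the brass sleeve at the top of the gutter rack

TASK

Push the brass sleeve up its sloped gutter with the fingertips, over the crest and into the dip at the top, so that it rests against the orange stop and stays there without rolling back; then take the hand clear. Push it steadily - do not flick it, and do not pick it up or lift it out of the gutter. Leave the steel sleeve at the bottom of its own gutter, and the hex key, caliper and blue jar where they are.

Things in the scene. Friction and masses are not known exactly. Their poses are not given: they have to be found in the camera images.
- rack: Fixed bench rack with two parallel sloped gutters, 220 mm long (x), 146 mm wide (y); grey base, blue walls. Origin: centre of its underside, on the bench; x points level in the uphill direction, z up. Gutter centre lines at y = +40 and -40 mm; each has a slick black floor 62 mm wide between walls 4 mm thick rising 14 mm above the floor. A sleeve let go on the slope rolls back down.
- ramp: The slope of both gutters, climbing 7 degrees. Origin on the floor surface at the low end, midway between the gutters: rack x = -100 mm, 25 mm above the bench. x points up along the floor (crest 151 mm on), z square to the floor. Below the origin end a steel lip, 5 mm thick, rises 6 mm above the floor; the sleeves first lean on it, centres at rack x = -87 mm, 49 mm above the bench.
- dip: The dip of both gutters. Origin on the crest, midway between the gutters: rack x = +50 mm, 43 mm above the bench. x points along its floor, which falls 8 degrees to the upright face of the orange stop at rack x = +100 mm (floor there 36 mm, stop top 66 mm above the bench, stop 6 mm thick). A sleeve past the crest rolls into the dip by itself and stays.
- rest_left (a point): Where a sleeve's centre lies when at rest in the dip against the orange stop, in the gutter on the left when looking uphill: rack x = +78, y = +40 mm, 62 mm above the bench
- rest_right (a point): The same for the gutter on the right when looking uphill (rack y = -40 mm)
- brass_sleeve: The brass-yellow sleeve (thick-walled bush, dark blind bore at each end): a cylinder 44 mm in diameter and 56 mm long, about 0.4 kg, smooth, lying across its gutter so that it rolls along it. Origin at its centre, on its axis; its own y axis is the roll axis (level, across the gutter); its x and z axes turn as it rolls. This is the one to push. It starts at the low end of either gutter.
- steel_sleeve: The bright steel-grey sleeve (thick-walled bush, dark blind bore at each end): a cylinder 44 mm in diameter and 56 mm long, about 0.4 kg, smooth, lying across its gutter so that it rolls along it. Origin at its centre, on its axis; its own y axis is the roll axis (level, across the gutter); its x and z axes turn as it rolls. It starts at the low end of the other gutter and must stay there.
- hex_key: Loose dark steel L-shaped hex key of 10 mm bar lying on the bench, long leg 120 mm along its x, short leg 35 mm to its +y. Origin under the middle of the long leg. Not to be disturbed.
- caliper: Loose digital caliper lying flat on the bench: bar 170 mm along its x, 13 mm thick at the black readout, jaws reaching 55 mm to its -y. Origin under the middle of the bar. Not to be disturbed.
- blue_jar: Loose blue jar with blue lid standing on the bench beyond the high end of the rack, 68 mm in diameter, 70 mm tall. Origin at the centre of its underside. Not to be disturbed.
Mind the look-alikes: they are no part of the job. Of the things shaped like the steel_sleeve, the steel one is meant. Of the things shaped like the brass_sleeve, the brass one is meant.

How it is judged (in metres and radians):
At the end, for the whole second after the job is handed in: The brass sleeve rests in the dip at the orange stop: centre within 7 mm of the rest point of its gutter, square across it within 0.15 rad, slower than 10 mm/s. The steel sleeve is within 10 mm of its start and at rest; hex key, caliper and jar are within 15 mm of theirs ((distance between brass_sleeve and rest_left below 0.007 m or distance between brass_sleeve and rest_right below 0.007 m) and linear speed of each of brass_sleeve, steel_sleeve below 0.01 m/s and angle between the y axis of brass_sleeve and the y axis of rack, either way round below 0.15 rad and distance of steel_sleeve from where it was at the start of the episode below 0.01 m and distance of each of hex_key, caliper, blue_jar from where it was at the start of the episode below 0.015 m); the robot touches nothing.
It fails at once if the brass sleeve is lifted (more than 10 mm off the gutter floor) (z of brass_sleeve in the frame of ramp above 0.032 m).
It fails at once if the brass sleeve is flicked or thrown (faster than 0.6 m/s) (linear speed of brass_sleeve above 0.6 m/s).
It fails at once if the steel sleeve is pushed up its gutter or lifted (moved over 20 mm) (distance of steel_sleeve from where it was at the start of the episode above 0.02 m).
It fails at once if hex key, caliper or jar disturbed (moved over 20 mm) (distance of any of hex_key, caliper, blue_jar from where it was at the start of the episode above 0.02 m).
It fails at once if the blue jar is tipped (angle between blue_jar's own z axis and vertical above 0.3 rad).
It also fails if it takes over 35 s, if anything falls off the work surface, if the arm or the gripper's body presses on something with over 40 N, if the wrist force passes 120 N, or if a joint passes its speed limit or range.

ROBOT

A 6-joint arm with a two-finger parallel gripper is mounted at the origin on the work surface. World frame = base frame: x ahead of the robot, y to its left, z up, the work surface at z = 0. Lengths are in mm, angles in rad, forces in N, time in s.
With the tool pointing down it reaches from about 375 to 975 mm from the base axis. Payload 3.8 kg.
Tool frame: the origin (TCP) lies on the centre line of the jaws, within the pads' length; the fingertips stand 17 mm ahead of it and the grasp point (between the pads) lies 2 mm behind it; y points along the fingers, x is the direction in which the jaws open and shut, and the axes are right-handed (so a half turn about y gives the same grasp; the last joint's range is limited). The gripper opens to 85 mm and grips with 20 to 120 N. Pads are 22 mm wide; open, the fingers measure 114 mm over their backs; the gripper's body (76 mm by 85 mm) begins 54 mm behind the grasp point. The pads swing forward as they close: fully open they stand 13 mm farther back than shut.
Start: joints at [1.197, 0.264, 1.604, -0, 1.274, -0.037], TCP at [223.064, 637.072, 208.68] pointing down, gripper open.
Joint ranges: [-2.63, 2.63], [-0.94, 2.18], [0.31, 2.57], [-1.31, 4.45], [0, 2.66], [-2.55, 2.55]. Speed limits (rad/s): [2.57, 2.57, 3.14, 3.14, 3.14, 3.14].

INTERFACE

Orientations are given as a 3x3 rotation matrix whose columns are the frame's x, y, z axes.
In Python, from rig import env, hand, planner, monitor, capture, ticket gives the robot as it stands. The module is installed in compiled form; this text tells all that it offers. Calls block until the motion is done:
- env.move_to(position, orientation): joint-space move of the TCP to a pose.
- env.move_straight(position, rot=None, vel=150): straight line of the TCP; rot=None keeps the orientation; vel is the mean speed in mm/s.
- env.goto_joints(angles): joint-space move.
- hand.let_go() and hand.clamp(grasp_force=None): open the fingers fully, or close them until they stop; grasp_force is the grip in N (None keeps the last).
- env.wait(seconds).
- planner.ik(position, orientation): joint angles nearest the present ones, or None.
- monitor.get_state(): the state.
- capture(name): name is "scene" or "top" or "wrist"; returns a dict with "image" (384x512x3 uint8, red, green, blue), "z_map" (384x512 float32, mm along the optical axis (not along the pixel's ray), 0 where there is no reading), "intrinsics" (3x3 intrinsics, pixels), "R" (3x3) and "t" (3): a world point X has camera coordinates R X + t. Camera axes: x right, y down, z forward; pixel columns grow to the right and rows downward; lengths in mm; the calibration is good to about 2 mm. A picture is of the moment at which its call begins.
A pose or a line that the arm cannot do raises env.PlanningError and nothing moves.
- ticket.hand_in(): hands the job in, once; it reports no verdict.
The state is a dict: "clock": time; "joint_pos": joint angles; "joint_vel": joint speeds; "joint_efforts": joint torques, N m; "eef_pos": TCP position; "tcp_rot": TCP orientation; "wrist_force": force on the tool from outside, world axes, zero at the start; "torque": the same for the moment, N m; "width": finger opening in mm.
Only numpy, scipy, OpenCV 4.12 (cv2) and the standard library are available. Lean on these libraries where they do the work, as an engineer would, in place of code of your own. Each camera call takes 0.05 s, during which the arm holds its last target. There are 200 camera calls.

## Working session

There is one attempt and no reset: what is moved stays moved. The work goes in short steps, each a Python script; the robot and the scene stay as the last script left them, time stands still between calls to the robot, and variables do not carry over. Pictures are saved under pics/ and viewed, about 8 in all and at most 12, crops included, and the job is handed in when it is done.

```bash
mkdir -p pics
python3 - <<'E'
from rig import env, hand, planner, monitor, capture
import cv2,numpy as np,pickle
d={}
for n in("scene","top"):
    c=capture(n);d[n]=c;cv2.imwrite(f"pics/{n}0.png",c["image"][:,:,::-1])
    print(n,c["intrinsics"].tolist(),c["R"].round(3).tolist(),c["t"].round(1).tolist())
pickle.dump(d,open("cap0.pkl","wb"))
s=monitor.get_state();print(s["clock"],s["tcp_rot"],s["eef_pos"],s["width"])
E
```

```text
scene [[481.0044000555678, 0.0, 259.29694005325035], [0.0, 481.0044000555678, 184.1244179958966], [0.0, 0.0, 1.0]] [[-0.248, 0.969, 0.014], [0.726, 0.195, -0.66], [-0.642, -0.154, -0.752]] [154.1, -361.1, 1563.9]
top [[378.27954420045444, 0.0, 257.7439470801618], [0.0, 378.27954420045444, 195.7067389944505], [0.0, 0.0, 1.0]] [[-0.005, -1.0, 0.025], [-0.995, 0.002, -0.098], [0.098, -0.025, -0.995]] [-19.8, 566.5, 1093.4]
0.1 [[ 3.30461975e-01 -7.96884122e-04 -9.43818970e-01]
 [ 9.43816990e-01 -1.93658716e-03  3.30462917e-01]
 [-2.09112835e-03 -9.99997807e-01  1.12144355e-04]] [222.79420222 636.40143896 207.46492372] 85.45957185129544
```

View pics/top0.png

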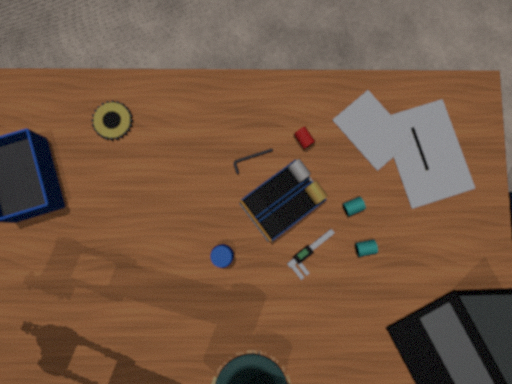

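View pics/scene0.png

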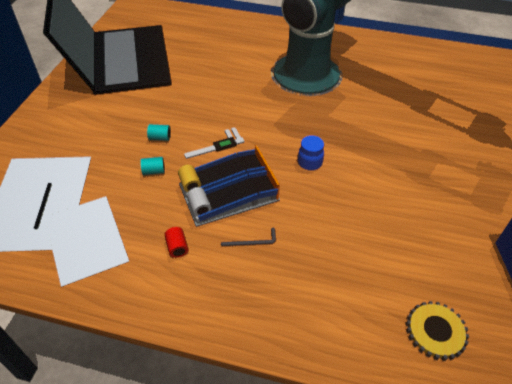

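Top view: the rack is at about (285,202). Its low end is upper right, with the steel sleeve at (300,170) and the brass at (317,192). The stop is lower left, and the jar beyond it is at (222,256). The sleeve-shaped look-alikes are red (305,138) and teal (354,206) and (367,248), all lying loose on the bench. The yellow gear at (112,120) isn't sleeve-shaped. Only the yellow one at (317,192) is brass and in a gutter. Next I'll measure and make a confirming crop.

```bash
cat > h.py <<'E'
import numpy as np,cv2
def deproj(c):
    K,R,t=c["intrinsics"],c["R"],c["t"];z=c["z_map"].astype(float)
    v,u=np.mgrid[:z.shape[0],:z.shape[1]]
    P=np.stack([(u-K[0,2])/K[0,0]*z,(v-K[1,2])/K[1,1]*z,z],-1)
    return (P-t)@R
def ray(c,uv,h):
    K,R,t=c["intrinsics"],c["R"],c["t"];d=R.T@np.linalg.inv(K)@np.array([*uv,1.]);o=-R.T@t
    return o+d*(h-o[2])/d[2]
E
python3 - <<'E'
import pickle,cv2,numpy as np
from h import *
d=pickle.load(open("cap0.pkl","rb"));boxes={"top":(225,140,345,250),"scene":(160,135,290,230)}
crops=[]
for n,c in d.items():
    X=deproj(c);x0,y0,x1,y1=boxes[n];hsv=cv2.cvtColor(c["image"],cv2.COLOR_RGB2HSV)
    roi=np.zeros(X.shape[:2],bool);roi[y0:y1,x0:x1]=1
    br=roi&(hsv[...,0]>20)&(hsv[...,0]<32)&(hsv[...,1]>110)&(hsv[...,2]>90)&(X[...,2]>45)
    st=roi&(hsv[...,1]<50)&(hsv[...,2]>110)&(X[...,2]>45)
    for nm,m in(("brass",br),("steel",st)):
        v,u=np.nonzero(m);P=X[m];print(n,nm,m.sum(),u.mean().round(1),v.mean().round(1),np.median(P,0).round(1),"zmax",np.percentile(P[:,2],95).round(1),"ray@64",ray(c,(u.mean(),v.mean()),64).round(1))
    m=(roi&(X[...,2]>14)&(X[...,2]<90)&(c["z_map"]>0)).astype(np.uint8)
    k,l,s,_=cv2.connectedComponentsWithStats(m);i=1+s[1:,4].argmax();P=X[l==i]
    print(n,s[i].tolist(),"rect",cv2.minAreaRect(P[:,:2].astype(np.float32)))
    print("bench z",np.median(X[140:250,200:225,2]))
    crops.append(cv2.resize(c["image"][y0:y1,x0:x1,::-1],(480,440),interpolation=cv2.INTER_CUBIC))
cv2.imwrite("pics/crop.png",cv2.resize(np.hstack(crops),(800,366)))
E
```

```text
scene brass 228 187.8 174.3 [ 577.  -192.3   67.5] zmax 71.3 ray@64 [ 574.5 -193.6   64. ]
scene steel 308 197.4 197.0 [ 640.3 -145.9   66.9] zmax 71.3 ray@64 [ 637. -147.   64.]
scene [178, 146, 102, 76, 4609] rect ((555.5800170898438, -98.72627258300781), (155.8578338623047, 216.50341796875), 37.130245208740234)
bench z 25.64606346288896
top brass 126 316.3 191.7 [ 572.9 -188.5   70.2] zmax 72.8 ray@64 [ 574.  -189.9   64. ]
top steel 190 299.4 169.3 [ 639.2 -140.7   68.9] zmax 73.2 ray@64 [ 639.3 -142.    64. ]
top [240, 159, 88, 83, 3773] rect ((555.448974609375, -96.48426818847656), (150.21534729003906, 214.85769653320312), 36.66285705566406)
bench z 0.34162547389335507
```

View pics/crop.png

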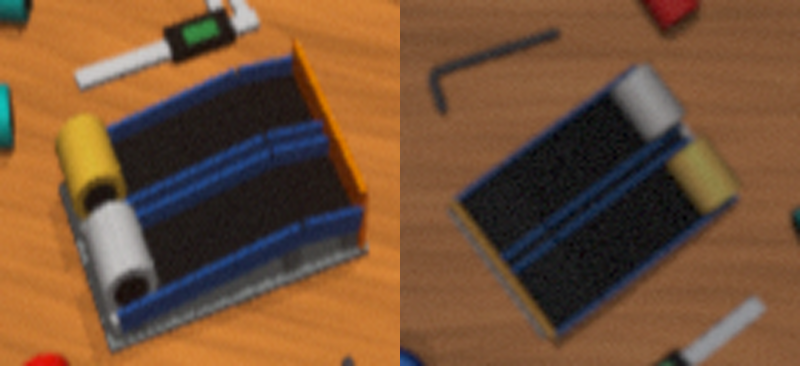

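The crop confirms it: the brass sleeve is at the low end of the left gutter (looking uphill), and the steel one is in the right gutter. The rack centre comes out at about (555.5, -97.5), with uphill heading about 126.7°. Both views agree to within 2–3 mm. Next: close the hand, go behind the brass sleeve and check.

```bash
cat >> h.py <<'E'
a=np.deg2rad(126.7);U=np.array([np.cos(a),np.sin(a),0]);L=np.array([-np.sin(a),np.cos(a),0]);C=np.array([555.5,-97.5,0])
ROT=np.c_[-L,[0,0,-1.],U]
def tip(x,y,z): return C+x*U+y*L+np.array([0,0,z+17.])   # rack coords of fingertip -> TCP
E
python3 - <<'E'
from rig import env, hand, planner, monitor, capture
from h import *
hand.clamp()
env.move_to(tip(-140,40,130),ROT)
env.move_straight(tip(-140,40,39),vel=150)
ims=[]
for n in("scene","wrist"):
    c=capture(n);i=c["image"][:,:,::-1]
    ims.append(cv2.resize(i[110:245,120:300] if n=="scene" else i,(400,300)))
    if n=="scene":
        X=deproj(c);Q=X-C;xr,yr=Q@U,Q@L
        m=(xr<-122)&(xr>-165)&(abs(yr-40)<25)&(X[...,2]>20)&(X[...,2]<140)
        print(m.sum(),[ (z,(m&(abs(X[...,2]-z)<4)).sum()) for z in range(24,120,8)])
        f=m&(X[...,2]<80);print("finger xr",np.percentile(xr[f],[2,50,98]),"yr",np.percentile(yr[f],[2,50,98]),"z",np.percentile(X[f][:,2],[1,5]))
cv2.imwrite("pics/pre.png",np.hstack(ims))
s=monitor.get_state();print(s["clock"],s["eef_pos"],tip(-140,40,39),s["width"],s["wrist_force"],s["joint_pos"])
E
```

```text
76 [(24, np.int64(0)), (32, np.int64(0)), (40, np.int64(0)), (48, np.int64(0)), (56, np.int64(0)), (64, np.int64(0)), (72, np.int64(0)), (80, np.int64(2)), (88, np.int64(20)), (96, np.int64(22)), (104, np.int64(17)), (112, np.int64(3))]
finger xr [-143.44372653 -143.44372653 -143.44372653] yr [33.65550689 33.65550689 33.65550689] z [78.13541603 78.13541603]
5.05 [ 608.48513862 -234.2140439    57.77052223] [ 607.09649481 -233.65359607   56.        ] -0.2059416098567318 [0.78284118 0.18449059 0.74511617] [-4.05640998e-01  3.45965721e-01  1.79205128e+00  1.76598256e-05
  1.00053046e+00 -1.04624573e+00]
```

View pics/pre.png

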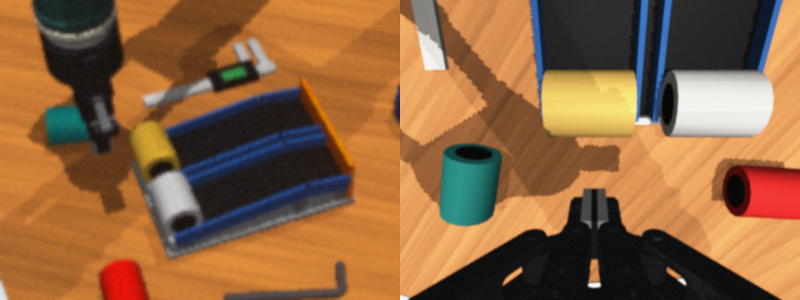

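The scene crop shows the shut fingertips at about (165,177) full-frame, behind the brass. In the wrist view they're at column ~194/400, against the brass centre at ~190. I'll work out the tip height and lateral offset from these.

Run:
```python
from rig import monitor, capture
from h import *
c=capture("scene")
T=monitor.get_state()["eef_pos"]
for z in(25,35,40,45,55,65):
    q=np.array([T[0],T[1],z]);p=c["intrinsics"]@(c["R"]@q+c["t"]);print(z,(p[:2]/p[2]).round(1),end=" ")
for z in(30,40,50): print("\nray tip@",z,((ray(c,(165,177.5),z)-T)@np.c_[U,L]).round(1),end="")
w=capture("wrist");X=deproj(w);hsv=cv2.cvtColor(w["image"],cv2.COLOR_RGB2HSV)
br=((hsv[...,0]>20)&(hsv[...,0]<32)&(hsv[...,1]>100)&(hsv[...,2]>120)&(X[...,2]>50)&(X[...,2]<80))
Q=(X-T)[br]; print("\nbrass rel TCP: y",np.percentile(Q@L,[1,50,99]).round(1),"x",np.percentile(Q@U,[1,50,99]).round(1),"ztop",np.percentile(X[br][:,2],98), br.sum())
(_,_),(_,_),_=r=cv2.minAreaRect((Q[:,:2]).astype(np.float32));print(r,"want angle",126.7-90)
i=c["image"][150:200,140:220,::-1];cv2.imwrite("pics/tip.png",cv2.resize(i,(800,500),interpolation=cv2.INTER_CUBIC))
```

```text
25 [169.1 191.5] 35 [168.6 188.9] 40 [168.3 187.6] 45 [168.1 186.2] 55 [167.5 183.5] 65 [167.  180.8] 
ray tip@ 30 [ 2.2 44.6]
ray tip@ 40 [ 1.1 35.3]
ray tip@ 50 [-0.  26.1]
brass rel TCP: y [-25.1  -0.3  28.4] x [43.1 58.9 72.9] ztop 72.318878469388 7161
((-36.061912536621094, 45.633392333984375), (54.97917938232422, 37.00104522705078), 36.846412658691406) want angle 36.7
```

View pics/tip.png

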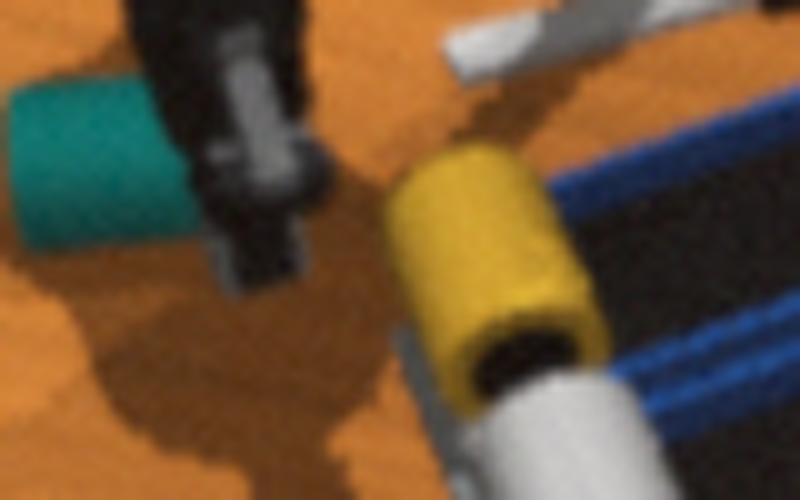

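In the crop the tip ends at about (265,290), which is full-frame (166.5,179). That's about 8 px higher than predicted for z≈40, so I'll check with the wrist depth and a top view before I push.

Run:
```python
from rig import monitor, capture
from h import *
s=monitor.get_state();T=s["eef_pos"];print(T,s["tcp_rot"].round(3).tolist())
for n in("wrist","scene","top"):
    c=capture(n);X=deproj(c);Q=X-T;m=(c["z_map"]>0)&(abs(Q@U)<25)&(abs(Q@L)<30)&(X[...,2]>12)&(X[...,2]<110)
    print(n,m.sum())
    if m.sum()==0: continue
    P=np.c_[Q@U.reshape(3,1) if 0 else (Q@U)[m],(Q@L)[m],X[m][:,2]];o=P[:,2].argsort()[:200:20];print(P[o].round(1).tolist())
w=capture("wrist");X=deproj(w)
for v in range(228,262,3): print(v,[ (round(float((X[v,u]-T)@U)),round(float((X[v,u]-T)@L)),round(float(X[v,u,2]))) for u in(244,252)])
```

```text
[ 608.2881025  -234.1355416    57.69892283] [[0.802, 0.003, -0.598], [0.598, -0.001, 0.802], [0.001, -1.0, -0.002]]
wrist 1699
[[10.2, -7.3, 84.5], [10.9, 1.9, 85.9], [10.9, -2.7, 86.9], [10.7, 2.8, 87.4], [6.8, 7.0, 87.9], [6.5, -13.2, 88.3], [10.8, -0.8, 88.6], [11.5, 1.9, 88.9], [6.6, 9.2, 89.3], [10.8, 3.7, 89.6]]
scene 65
[[-4.6, -4.9, 78.2], [-7.3, -12.7, 91.0], [-7.8, -9.3, 98.2], [-5.9, -16.1, 107.8]]
top 14
[[11.3, -8.1, 84.6]]
228 [(-20, 2, 1), (-19, -4, 2)]
231 [(-22, 2, 1), (-22, -4, 1)]
234 [(-25, 2, 1), (-25, -4, 1)]
237 [(-27, 2, 0), (-27, -4, 1)]
240 [(-30, 2, 1), (-30, -4, 1)]
243 [(11, 1, 86), (11, -3, 86)]
246 [(12, 1, 89), (11, -3, 88)]
249 [(12, 1, 92), (11, -3, 92)]
252 [(11, 1, 94), (12, -3, 95)]
255 [(12, 1, 97), (11, -3, 97)]
258 [(11, 1, 100), (11, -3, 100)]
261 [(11, 1, 102), (12, -3, 102)]
```

The wrist depth puts the shut fingertips at z≈84 and the scene view gives about 78, but the stated geometry says 41. Lateral alignment agrees (brass is -0.3 mm off TCP in y). I'll trust the cameras, lower in steps and re-measure the tip each time.

```bash
cat >> h.py <<'E'
def tipz(c,T):
    X=deproj(c);Q=X-T;m=(c["z_map"]>0)&(abs(Q@U-11)<4)&(abs(Q@L)<9)&(X[...,2]>8)&(X[...,2]<T[2]+70)
    return np.percentile(X[m][:,2],[0,2,10]).round(1),m.sum()
E
python3 - <<'E'
from rig import env, monitor, capture
from h import *
ims=[]
for z in(40,26,14):
    T=monitor.get_state()["eef_pos"];p=C-140*U+40*L;p[2]=z
    env.move_straight(p,vel=60)
    s=monitor.get_state();T=s["eef_pos"];print(s["clock"],T.round(1),s["wrist_force"].round(1),tipz(capture("wrist"),T))
    if abs(s["wrist_force"][2])>5: break
c=capture("scene");w=capture("wrist")
cv2.imwrite("pics/low.png",np.hstack([cv2.resize(c["image"][140:215,140:240,::-1],(400,300),interpolation=cv2.INTER_CUBIC),cv2.resize(w["image"][:,:,::-1],(400,300))]))
E
```

```text
5.7667 [ 606.2 -233.3   38.8] [-0.6 -0.1 -0.2] (array([65.8, 68. , 72.7]), np.int64(1956))
6.2 [ 606.4 -233.4   25.1] [ 0.8 -0.   0. ] (array([52.3, 54.2, 58.9]), np.int64(1974))
6.6 [ 606.4 -233.3   13.1] [ 0.3  0.4 -0.3] (array([40.3, 42.1, 47.2]), np.int64(1973))
```

View pics/low.png

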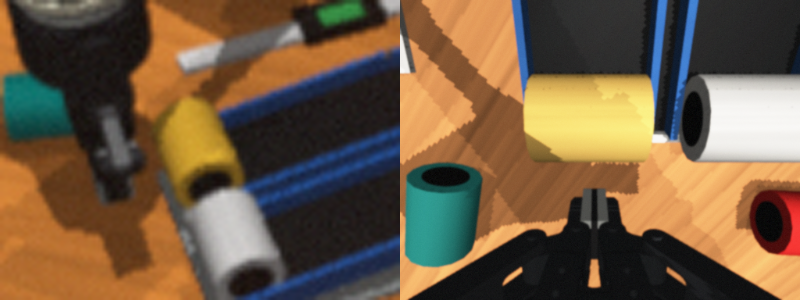

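Tip at 40 mm with no contact force, so the real tip is 27 mm behind the reported TCP, as the cameras said. Brass is straight ahead: its centre is at column 589 and the fingers at 594, about 2 mm. Now push in two stages, staying 10 mm below the sleeve axis.

```bash
cat >> h.py <<'E'
def push(xs):  # TCP target when sleeve centre is at rack x=xs; tip 10 mm below axis
    p=C+(xs-33)*U+41.5*L;p[2]=49+(max(xs,-87)+87)*np.tan(np.deg2rad(7))-10-27+1;return p
def brass(c):
    X=deproj(c);hsv=cv2.cvtColor(c["image"],cv2.COLOR_RGB2HSV)
    m=(hsv[...,0]>20)&(hsv[...,0]<32)&(hsv[...,1]>100)&(hsv[...,2]>90)&(X[...,2]>45)&(X[...,2]<95)&(np.linalg.norm(X[...,:2]-C[:2],axis=-1)<170)
    Q=X[m]-C;r=cv2.minAreaRect(np.c_[Q@U,Q@L].astype(np.float32));return m.sum(),np.round(r[0],1),np.round(r[1],1),round(r[2],1),"ztop",np.percentile(Q[:,2],97).round(1)
E
python3 - <<'E'
from rig import env, monitor, capture
from h import *
for xs,v in((-92,40),(-80,25),(-40,40)):
    env.move_straight(push(xs),ROT,vel=v)
    s=monitor.get_state();print(xs,s["clock"],s["eef_pos"].round(1),push(xs).round(1),s["wrist_force"].round(2),brass(capture("wrist")),brass(capture("top")))
w=capture("wrist");c=capture("scene")
cv2.imwrite("pics/mid.png",np.hstack([cv2.resize(c["image"][140:215,160:260,::-1],(400,300),interpolation=cv2.INTER_CUBIC),cv2.resize(w["image"][:,:,::-1],(400,300))]))
E
```

```text
-92 7.275 [ 596.8 -222.3   13.1] [ 596.9 -222.5   13. ] [ 0.05 -0.01 -0.35] (np.int64(11291), array([-82.7,  40.7]), array([56.3, 36.7]), 87.5, 'ztop', np.float64(72.0)) (np.int64(11), array([-84. ,  33.3]), array([36.8, 16.1]), 66.0, 'ztop', np.float64(73.9))
-80 8.0083 [ 589.7 -212.7   13.9] [ 589.8 -212.9   13.9] [ 0.39 -0.76 -0.08] (np.int64(9114), array([-76.9,  40.9]), array([56. , 36.1]), 88.5, 'ztop', np.float64(72.7)) (np.int64(2), array([-62.3,  33.2]), array([28.3,  0. ]), 96.4, 'ztop', np.float64(64.5))
-40 9.2667 [ 565.5 -180.7   18.5] [ 565.9 -180.8   18.8] [0.54 0.18 0.67] (np.int64(9369), array([-38.5,  40.2]), array([39.3, 55. ]), 2.9, 'ztop', np.float64(77.6)) (np.int64(17), array([-35.8,  22.7]), array([20.8, 18.2]), 64.2, 'ztop', np.float64(79.8))
```

View pics/mid.png

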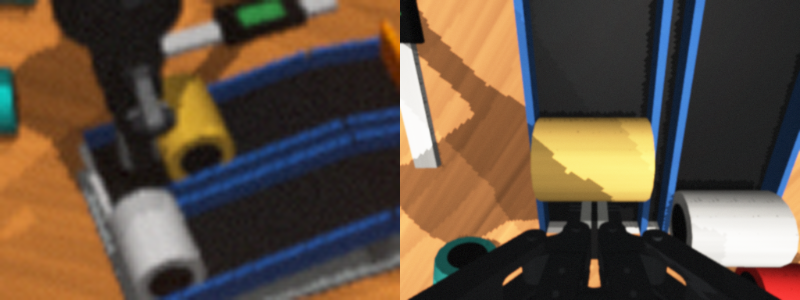

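The brass is square against the fingers, partway up and centred between the walls; the steel sleeve hasn't moved. Continuing over the crest.

Run:
```python
from rig import env, monitor, capture
from h import *
for xs,v in((40,45),(62,25)):
    env.move_straight(push(xs),ROT,vel=v)
    s=monitor.get_state();print(xs,s["clock"],s["eef_pos"].round(1),s["wrist_force"].round(2),brass(capture("wrist")))
env.wait(1.0);print(brass(capture("wrist")))
w=capture("wrist");c=capture("scene");print(brass(c))
cv2.imwrite("pics/top_.png",np.hstack([cv2.resize(c["image"][140:215,185:285,::-1],(400,300),interpolation=cv2.INTER_CUBIC),cv2.resize(w["image"][:,:,::-1],(400,300))]))
```

```text
40 11.4083 [ 518.1 -116.8   28.5] [ 1.44 -0.66  0.33] (np.int64(13164), array([65.2, 10.4]), array([ 85.7, 125.4]), 0.1, 'ztop', np.float64(87.0))
62 12.4917 [504.9 -99.1  31.3] [-0.14 -0.01  0.35] (np.int64(15893), array([84.6, 10.2]), array([124.8,  45.4]), 90.0, 'ztop', np.float64(85.0))
(np.int64(15856), array([84.4, 13.1]), array([119.8,  45.5]), 89.8, 'ztop', np.float64(84.9))
(np.int64(185), array([75.8, 41.5]), array([59.8, 34.3]), 86.4, 'ztop', np.float64(85.0))
```

View pics/top_.png

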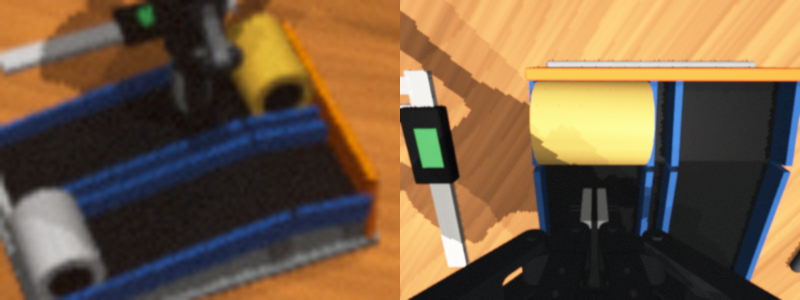

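The brass is in the dip against the orange stop, square, and the fingers have a gap behind it. I'll back off 30 mm along the gutter, go straight up, then check from clear.

Run:
```python
from rig import env, monitor, capture
from h import *
T=monitor.get_state()["eef_pos"]
env.move_straight(T-20*U+np.array([0,0,8]),vel=80)
env.move_straight(T-20*U+np.array([0,0,180]),vel=150)
env.wait(0.5)
s=monitor.get_state();print(s["clock"],s["eef_pos"].round(1),s["wrist_force"].round(2))
c=capture("scene");print(brass(c));w=capture("wrist")
cv2.imwrite("pics/end.png",np.hstack([cv2.resize(c["image"][80:290,130:410,::-1],(400,300)),cv2.resize(w["image"][:,:,::-1],(400,300))]))
```

```text
15.9083 [ 516.8 -115.1  211.2] [-0.81  0.79  0.42]
(np.int64(213), array([76.1, 40.9]), array([58.2, 36. ]), 87.7, 'ztop', np.float64(84.9))
```

View pics/end.png

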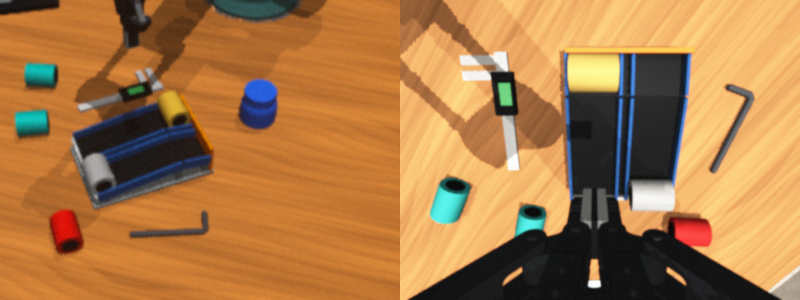

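The brass is at rest against the stop, the steel is at its low end, the other items look undisturbed, and the hand is clear.

```bash
python3 -c "
from rig import ticket
print(ticket.hand_in())"
```

```text
the job is handed in; nothing more can be done
None
```

The brass sleeve is in the dip against the orange stop, and I've handed the job in at about 16 s on the robot's clock, against the 35 s limit. I pushed it up the left gutter with the shut fingertips at 25–45 mm/s. Once it had rolled into the dip I backed the hand off and raised it clear.

**Last checks:**
- **Brass sleeve:** the camera put it at rack (76, 41) with its top at 85 mm. The rest point is (78, 40), where the top should be at 84 mm. It was square to within about 0.04 rad and stayed put after the hand left.
- **Everything else:** the steel sleeve was still at its low end, and the hex key, caliper and jar looked undisturbed. I judged these by eye and did not measure them.
- **Forces:** the wrist force, read after each push move, stayed under about 2 N.

**One disagreement:** the cameras showed the shut fingertips about 27 mm behind the reported TCP, not 17 mm ahead of it as stated. I used the camera value. Lowering the TCP to 13 mm above the bench without touching anything confirmed it.

**Check that failed:** the wrist-camera position for the brass near the top was unusable, because its colour mask also picked up the orange stop. The final position comes from the scene camera.

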